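# Register a flat-edged specimen disc against the alignment bar

### The job

Turn the flat-edged specimen disc round in its pocket with a fingertip on its post, without lifting it, until its flat faces the steel alignment bar, then press the post towards the bar so that the whole flat is home against it, holding a gentle push of about 8 N for a second (never more than 20 N on the disc). Then let go of the disc and slide the black clamp shoe up until it touches the disc's rim, so that the disc stays trapped flush against the bar; leave everything else in its place.

Things in the scene. Friction and masses are not known exactly. Their poses are not given: they have to be found in the camera images.
- fixture: Fixed grey base plate 222 x 190 mm, 12 mm thick, on the table, at a new place and yaw each time. Origin: on the table, below the centre of the seated disc; the plate spans x -152 to +70, y +-95 mm. x points from clamp shoe to alignment bar, z up. White curved pocket walls on both sides (10 mm wide, tops 24 mm above the table) leave the disc 2 mm of play, and 10 mm along x once its flat faces the bar.
- bar: Fixed steel alignment bar across the +x end of the pocket, 14 x 130 mm, 16 mm high, on the base plate (top 28 mm above the table). Origin: middle of the foot of its working face, 40 mm along +x from the fixture's origin. x (the fixture's x) points into the bar, y along the face; the disc lies on its -x side.
- disc: Loose steel disc, about 0.55 kg, diameter 100, 10 mm thick, flat on the base plate (top 22 mm above the table). A 60 mm long flat is cut 40 mm from the centre. Origin: centre of the round, underside; x points to the flat's middle. Held only by light friction (slippery); starts with the flat 45 to 180 degrees off the bar, either way. Seated, its origin is 40 mm from the bar; the round rim keeps it 50 mm off.
- finger_post (a point): Middle of the top of the disc's round finger post, 38 mm above the table: 12 mm diameter, 16 mm tall, standing on the disc 30 mm from its centre towards the flat. Axes as the disc.
- flat_mid (a point): Middle of the disc's flat, at half thickness (17 mm above the table). Axes as the disc.
- shoe (a joint): Travel of the clamp shoe along the fixture's +x, in m: 0 fully back (its face 108 mm from the bar's face), at most 0.024. It starts between 0 and 0.004 and touches the seated disc at 0.018. It slides with about 3 N of friction and stays where it is left.
- shoe_face (a point): Middle of the face of the black clamp shoe that touches the disc's rim (18 mm above the table), opposite the bar. The shoe is a block 40 x 40 mm, its top 24.5 mm above the table, on the fixture's centre line.
- shoe_post (a point): Middle of the top of the shoe's upright grip post, 53 mm above the table: 16 mm along x, 30 mm along y, rising 29 mm above the shoe. Its centre is 30 mm behind the shoe's face; push its back (-x) side to slide the shoe.
- vial_a: Bystander: capped sample vial 15 mm wide, 46 mm tall, standing on the base plate near the clamp shoe, on the +y side. Origin under its centre.
- vial_b: Bystander: a vial like the other, standing on the base plate on the -y side.
- cryobox: Bystander: freezer box with grid, 132 x 132 mm, 50 mm high. Origin under its centre.
- spare_disc: Bystander: smaller fully round aluminium disc, 70 mm diameter, 8 mm thick, with a 14 mm post at its centre, lying on the table. Origin under its centre.
- reagent: Bystander: small bottle, 48 mm diameter, 85 mm tall. Origin under its centre.
- forceps: Bystander: steel forceps lying on the table, about 140 mm long. Origin under the middle.
- rack: Bystander: low tube rack, 70 x 160 mm, 40 mm high. Origin under its centre.
Mind the look-alikes: they are no part of the job. Leave any green look-alike of the disc alone.

How it is judged:
By the outcome, as a careful person would: the job done as asked, in the order asked, and still so for the second after the job is handed in, with the robot touching nothing.
It also fails if it takes over 72 s, if anything falls off the work surface, if the arm or the gripper's body presses on something with over 40 N, if the wrist force passes 120 N, or if a joint passes its speed limit or range.

### The arm

A 6-joint arm with a two-finger parallel gripper is mounted at the origin on the work surface. World frame = base frame: x ahead of the robot, y to its left, z up, the work surface at z = 0. Lengths are in m, angles in rad, forces in N, time in s.
With the tool pointing down it reaches from about 0.35 to 0.775 m from the base axis. Payload 7.3 kg.
Tool frame: the origin (TCP) lies on the centre line of the jaws, within the pads' length; the fingertips stand 11 mm ahead of it and the grasp point (between the pads) lies 8 mm behind it; y points along the fingers, z is the direction in which the jaws open and shut, and the axes are right-handed (so a half turn about y gives the same grasp; the last joint's range is limited). The gripper opens to 92 mm and grips with 3 to 60 N. Pads are 19 mm wide; open, the fingers measure 130 mm over their backs; the gripper's body (75 mm by 190 mm) begins 47 mm behind the grasp point.
Start: joints at [-1.286, 0.342, 1.524, -0, 1.275, -0.146], TCP at [0.219, -0.477, 0.238] pointing down, gripper open.
Joint ranges: [-2.53, 2.53], [-0.77, 2.02], [0.04, 2.7], [-1, 4.14], [0.28, 2.66], [-3.11, 3.11]. Speed limits (rad/s): [2.57, 2.57, 3.14, 3.14, 3.14, 3.14].

### API

Orientations are given as [roll, pitch, yaw] about the fixed x, y, z axes, in that order (R = Rz(yaw) Ry(pitch) Rx(roll)).
In Python, from cell import robot, cams gives the robot as it stands.
- The arm moves only by the tool apply_moves, never from a script. Its argument "plan" is a list of rows, each a list of 7 numbers: the shift along the tool's x, y, z in m, then the turn, a rotation vector about the tool's x, y, z in degrees, then the gripper command: -1 is fully open, 1 is shut, values between are in proportion. A call has exactly 5 rows; each row is the pose to reach, as a shift and turn from the pose commanded when the call began, along the tool's axes at that moment; what a row does not reach only later rows make up. A row lasts 1/8 s, in which the tool goes at most 62.5 mm and 10.7 degrees, less where a joint would pass 70% of its speed; a pose out of reach is approached as far as the arm can. A call with a gripper value outside its range is refused whole. The fingers move at their own pace and stop on an object; "squeeze" is the grip in N (left out, the last holds). Time passes only in rows, so rows that repeat a pose let the fingers close, or fill a call up. It gives the time, the measured TCP pose, the force and the opening at its end, in the units of the state.
- robot.observe(): the state, without advancing time (a new reading comes with each control period).
- cams.read_camera(name): name is "scene" or "top"; returns the picture (420x560x3 uint8, blue, green, red); there is no depth.
- cams.calibration(name): a dict with "fx", "fy", "cx", "cy" (pixels), "extrinsics" (4x4, takes a point from world to camera coordinates). Camera axes: x right, y up, looking along -z (the intrinsics and any distortion apply to the point x, -y, -z); pixel columns grow to the right and rows downward; lengths in m; the calibration is good to about 2 mm. A picture is of the moment at which its call begins. calibration takes no time and is no camera call.
- robot.hand_in(): hands the job in, once; it reports no verdict.
The state is a dict: "time": time; "qpos": joint angles; "qvel": joint speeds; "joint_efforts": joint torques, N m; "tool_pos": TCP position; "tool_rot": TCP orientation; "contact_force": force on the tool from outside, world axes, zero at the start; "torque": the same for the moment, N m; "opening": finger opening in m.
Only numpy, scipy, OpenCV 4.12 (cv2) and the standard library are available. Lean on these libraries where they do the work, as an engineer would, in place of code of your own. Each camera call takes 0.05 s, during which the arm holds its last target. There are 200 camera calls.

## Working session

There is one attempt and no reset: what is moved stays moved. The work goes in short steps, Python scripts to look and compute and a tool call to move; the robot and the scene stay as the last step left them, time stands still between calls to the robot, and variables do not carry over. Pictures are saved under pics/ and viewed, about 8 in all and at most 12, crops included, and the job is handed in when it is done.

Besides the shell and the picture viewer there is one more tool, called after "Request:" as a command line: name --pt "numbers of a row" for each row, then --argument value for the rest. apply_moves: Moves the arm, as the interface text tells. Its arguments: {"type":"object","properties":{"plan":{"type":"array","items":{"type":"array","items":{"type":"number"}}},"squeeze":{"type":"number"}},"required":["plan"]}

```bash
mkdir -p pics; ls; python3 - <<'E'
from cell import robot,cams
import cv2
s=robot.observe();print({k:(s[k]) for k in s})
for n in("scene","top"):
    cv2.imwrite(f"pics/{n}0.png",cams.read_camera(n));print(n,cams.calibration(n))
E
```

```text
pics
{'time': 0.0, 'qpos': array([-1.28597048e+00,  3.42752497e-01,  1.52502803e+00, -2.30862822e-05,
        1.27537270e+00, -1.45995695e-01]), 'qvel': array([-0.00230659,  0.00022368, -0.00167616,  0.00278841,  0.00109275,
        0.00255235]), 'joint_efforts': array([-2.78226122e-03, -4.31250465e+01, -2.44225019e+01,  7.15340814e-02,
        5.58321748e-02, -9.66463176e-05]), 'tool_pos': array([ 0.21915486, -0.47664285,  0.23702564]), 'tool_rot': array([-1.57234351e+00,  2.05188310e-04, -2.71076453e+00]), 'contact_force': array([0.07001523, 0.80075938, 0.28688714]), 'torque': array([ 0.00201585,  0.0450565 , -0.02669504]), 'opening': 0.09197173460444888}
scene {'fx': 393.7652798573885, 'fy': 393.7652798573885, 'cx': 283.18053444096137, 'cy': 210.87920496342326, 'extrinsics': array([[-0.45167186,  0.8921427 ,  0.00859866,  0.24327224],
       [-0.73847345, -0.37924607,  0.55752075,  0.32637933],
       [ 0.50064907,  0.24546656,  0.83011847, -1.39790788],
       [ 0.        ,  0.        ,  0.        ,  1.        ]])}
top {'fx': 446.2841364444524, 'fy': 446.2841364444524, 'cx': 285.02675111274664, 'cy': 210.19850809991223, 'extrinsics': array([[-0.01882659, -0.99935012, -0.03073917, -0.01418713],
       [ 0.99540478, -0.02162159,  0.09328362, -0.47930752],
       [-0.09388762, -0.02884171,  0.99516495, -1.08937075],
       [ 0.        ,  0.        ,  0.        ,  1.        ]])}
```

View pics/top0.png

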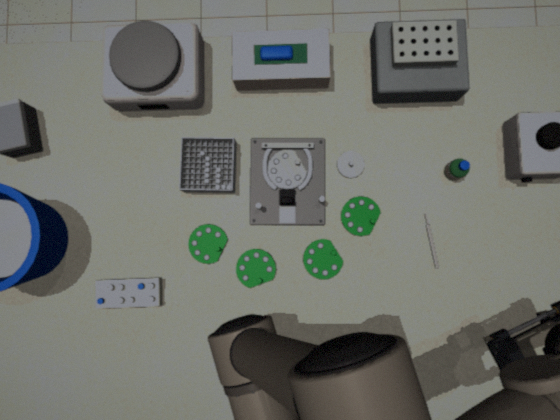

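View pics/scene0.png

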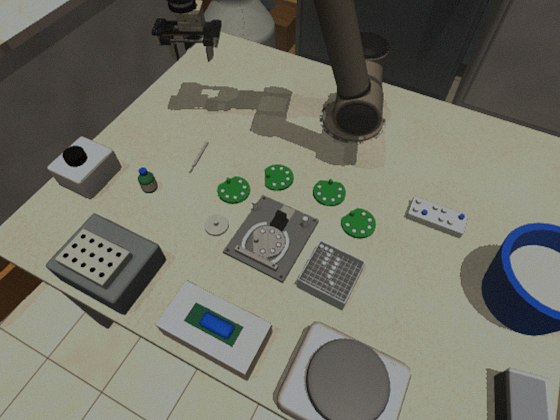

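The top view shows these look-alikes: the spare disc at (350,165) and green discs at (208,243), (256,267), (322,258) and (360,215). The target is the steel disc in the pocket at about (287,170). The bar is at the top (row ~146), and the shoe is black at (288,197). Next I'll take a close crop.

```bash
python3 - <<'E'
import cv2,numpy as np
a=cv2.imread("pics/top0.png")[130:232,240:336];b=cv2.imread("pics/scene0.png")[190:285,218:325]
a=cv2.resize(a,None,fx=5.8,fy=5.8,interpolation=cv2.INTER_CUBIC)
cv2.imwrite("pics/cropt.png",a)
b=cv2.resize(b,None,fx=6,fy=6,interpolation=cv2.INTER_CUBIC)
cv2.imwrite("pics/crops.png",b)
E
```

```text
(no output)
```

View pics/cropt.png

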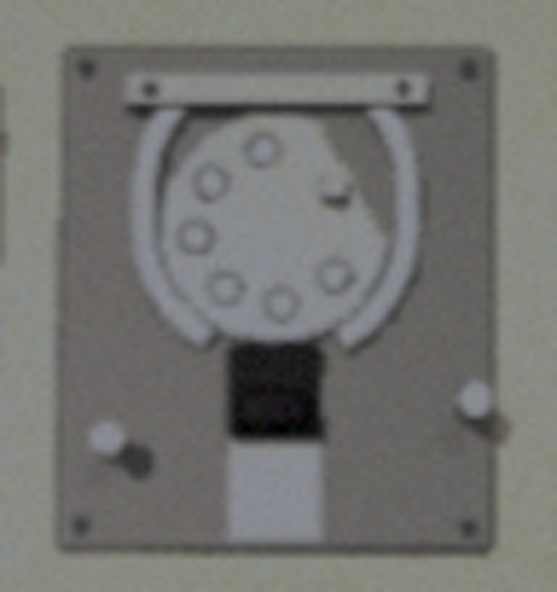

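View pics/crops.png

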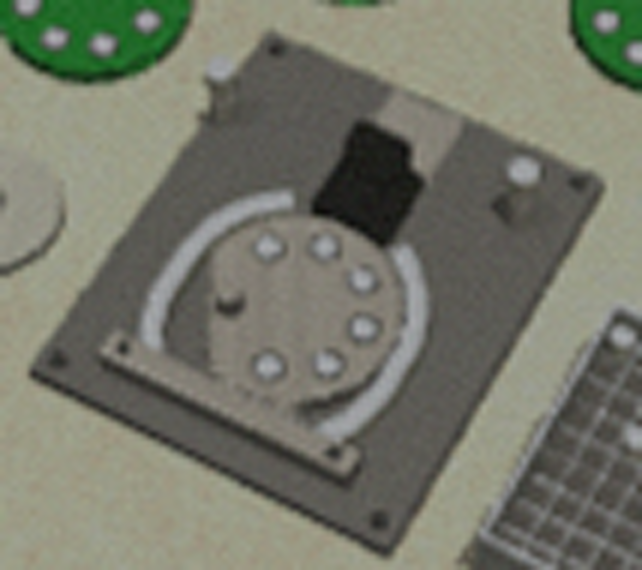

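```bash
cat > h.py <<'E'
import numpy as np
from cell import robot,cams
from scipy.optimize import least_squares
def proj(n,P):
    c=cams.calibration(n);E=c["extrinsics"];q=np.atleast_2d(P)@E[:3,:3].T+E[:3,3]
    return np.c_[c["cx"]+c["fx"]*q[:,0]/-q[:,2],c["cy"]-c["fy"]*q[:,1]/-q[:,2]]
def back(n,uv,z):
    c=cams.calibration(n);E=c["extrinsics"];R=E[:3,:3]
    d=R.T@np.array([(uv[0]-c["cx"])/c["fx"],-(uv[1]-c["cy"])/c["fy"],-1]);o=-R.T@E[:3,3]
    return o+d*(z-o[2])/d[2]
def unc(p,s,off): return (np.array(p,float)+.5)/s-.5+np.array(off)
F=None
def w(p,F):
    p=np.atleast_2d(p);c,s=np.cos(F[2]),np.sin(F[2])
    return np.c_[F[0]+c*p[:,0]-s*p[:,1],F[1]+s*p[:,0]+c*p[:,1],p[:,2]]
def inv(P,F):
    c,s=np.cos(F[2]),np.sin(F[2]);d=np.array(P[:2])-F[:2];return np.array([c*d[0]+s*d[1],-s*d[0]+c*d[1]])
E
python3 - <<'E'
from h import *
L=np.array([[.07,.095,.012],[.07,-.095,.012],[-.152,.095,.012],[-.152,-.095,.012]])
t=unc([(65,47),(493,50),(58,548),(493,550)],5.8,(240,130))
s=unc([(390,553),(33,373),(603,180),(268,33)],6,(218,190))
def f(F,k): 
    r=[]
    if 't' in k:r.append(proj("top",w(L,F))-t)
    if 's' in k:r.append(proj("scene",w(L,F))-s)
    return np.concatenate(r).ravel()
for k in("t","s","ts"):
    o=least_squares(f,[.6,0,0],args=(k,),x_scale=[.1,.1,.1]);print(k,o.x,np.round(o.fun,2))
F=o.x
p=unc((338,186),5.8,(240,130));q=unc((228,298),6,(218,190))
print("post",inv(back("top",p,.038),F),inv(back("scene",q,.038),F))
print("pen flat mid", inv(back("top",unc((354,182),5.8,(240,130)),.022),F))
print("shoe face", inv(back("top",unc((277,345),5.8,(240,130)),.0245),F),inv(back("top",unc((277,440),5.8,(240,130)),.0245),F))
for n,u,v in(("a",(107,438),(522,168)),("b",(476,398),(219,67))): print(n,inv(back("top",unc(u,5.8,(240,130)),.058),F),inv(back("scene",unc(v,6,(218,190)),.058),F))
E
```

```text
t [ 0.59568424 -0.03187437 -0.0276226 ] [-0.26 -0.07  0.38 -0.53 -0.46  0.19  0.33  0.37]
s [ 0.59886223 -0.02729546 -0.01932708] [ 0.45  0.35 -0.98  0.02  0.73 -0.08 -0.21 -0.58]
ts [ 0.59683876 -0.02997191 -0.02383339] [-1.11 -0.35 -0.49 -1.09 -1.   -0.11 -0.21 -0.22 -0.29 -0.63 -1.43 -1.12
  0.32 -0.75 -0.39 -1.39]
post [ 0.00138344 -0.02845429] [ 0.00645526 -0.02241294]
pen flat mid [ 0.00640605 -0.03534231]
shoe face [-0.06525866 -0.00233766] [-0.10636421 -0.00252312]
a [-0.10914975  0.06747876] [-0.10877352  0.06877703]
b [-0.09216778 -0.08603196] [-0.09110912 -0.08359397]
```

Both cameras agree to within about 5 mm. The post is at fixture (1,-28) mm, about -62° off. The crop matches the description: steel disc, post next to its flat, in the white pocket. I'll move above it first.

```bash
cat >> h.py <<'E'
from scipy.spatial.transform import Rotation as Ro
FT=np.array([.5965,-.0305,-.0245])
def shift(local,z,F=FT,yawoff=np.pi):
    s=robot.observe();p=w([[local[0],local[1],z]],F)[0];R=Ro.from_euler('xyz',s["tool_rot"])
    G=Ro.from_euler('xyz',[-np.pi/2,0,F[2]+yawoff])
    print("shift mm",np.round(R.inv().apply(p-s["tool_pos"])*1e3,1),"turn",np.round(np.degrees((R.inv()*G).as_rotvec()),1),"now",np.round(inv(s["tool_pos"],F)*1e3,1),s["tool_pos"][2])
E
python3 -c "
from h import *
shift((-.022,-.022),.12)"
```

```text
shift mm [-499.7  117.5 -237.6] turn [ 0.1 26.1  0. ] now [-366.3 -455.3] 0.23714348166525573
```

Request:
apply_moves --pt "-0.054 0 -0.026 0 5 0 1" --pt "-0.108 0 -0.052 0 10 0 1" --pt "-0.162 0 -0.078 0 15 0 1" --pt "-0.216 0 -0.104 0 20 0 1" --pt "-0.27 0 -0.13 0 26 0 1" --squeeze 20

```text
time: 0.72
tool_pos: [0.4112, -0.2445, 0.2376]
tool_rot: [-1.571, -0.0, 3.115]
contact_force: [0.7, -1.0, 0.3]
opening: 0.0465
```

```bash
python3 -c "
from h import *
shift((-.022,-.022),.12)"
```

```text
shift mm [-157.7  117.5 -196.7] turn [ 0.  -0.1  0. ] now [-180.  -218.4] 0.23755599292645685
```

Request:
apply_moves --pt "-0.039 0.0 -0.049 0 0 0 1" --pt "-0.079 0.0 -0.098 0 0 0 1" --pt "-0.118 0.02 -0.148 0 0 0 1" --pt "-0.157 0.06 -0.196 0 0 0 1" --pt "-0.157 0.117 -0.196 0 0 0 1"

```text
time: 1.35
tool_pos: [0.5743, -0.052, 0.125]
tool_rot: [-1.57, 0.006, 3.122]
contact_force: [0.4, -1.0, -0.1]
opening: 0.001
```

```bash
python3 - <<'E'
from h import *
import cv2
shift((-.022,-.022),.12)
s=robot.observe();print(s["tool_pos"],s["contact_force"],s["opening"])
tp=s["tool_pos"]; tip=tp-[0,0,.011]
c=[]
for n in("top","scene"):
    im=cams.read_camera(n);cv2.imwrite(f"pics/{n}1.png",im)
    u=proj(n,tip)[0];print(n,u)
    F=proj(n,w([[0,-.02,.02]],FT))[0].astype(int)
    x,y=F[0]-50,F[1]-60;print(n,"off",x,y)
    c.append(cv2.resize(im[y:y+100,x:x+100],None,fx=4,fy=4,interpolation=cv2.INTER_CUBIC))
cv2.imwrite("pics/c1.png",np.hstack(c))
E
```

```text
shift mm [0.3 5.  0. ] turn [-0.   0.3 -0.3] now [-21.7 -22. ] 0.12504870100852855
[ 0.57427334 -0.0519545   0.1250487 ] [ 0.43074576 -0.95247848 -0.05227431] 0.00102492531456045
top [295.1895167  165.02328884]
top off 244 103
scene [259.64176863 216.3994006 ]
scene off 207 180
```

View pics/c1.png

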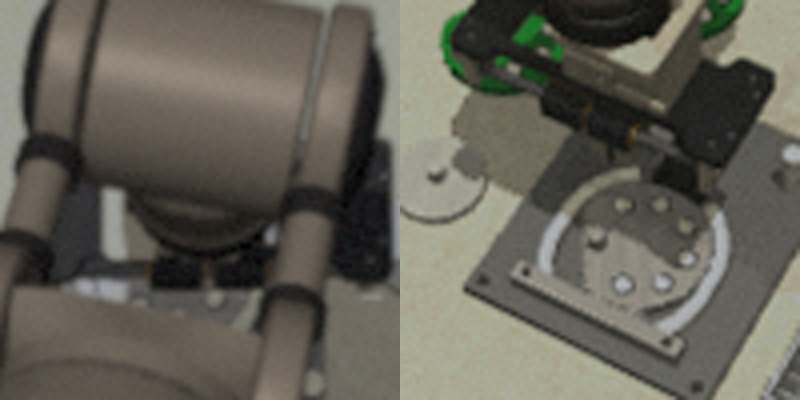

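The scene view shows the closed fingertips just behind (-x of) the post, as predicted. The arm hides the top view here. I'll lower beside the post.

Request:
apply_moves --pt "0.003 0.02 0.001 0 0 0 1" --pt "0.003 0.04 0.001 0 0 0 1" --pt "0.003 0.055 0.001 0 0 0 1" --pt "0.003 0.065 0.001 0 0 0 1" --pt "0.003 0.07 0.001 0 0 0 1"

```text
time: 2.08
tool_pos: [0.5683, -0.0557, 0.055]
tool_rot: [-1.571, 0.0, 3.118]
contact_force: [-0.6, -0.3, 0.3]
opening: 0.0005
```

```bash
cat >> h.py <<'E'
def snap(name):
    import cv2
    im=cams.read_camera("scene");cv2.imwrite(f"pics/{name}_raw.png",im)
    cv2.imwrite(f"pics/{name}.png",cv2.resize(im[195:275,218:318],None,fx=8,fy=7.5 if 0 else 7,interpolation=cv2.INTER_CUBIC) if 0 else cv2.resize(im[195:270,218:318],None,fx=8,fy=8,interpolation=cv2.INTER_CUBIC))
E
python3 - <<'E'
from h import *
shift((-.025,-.022),.042);s=robot.observe();print(s["contact_force"])
snap("s2")
for l in([-.0155,-.022],[.0,-.028]): print((proj("scene",w([[*l,.042]],FT))[0]-[218,195])*8)
E
```

```text
shift mm [-2.5 13.  -3.9] turn [-0.   0.1 -0. ] now [-27.5 -25.9] 0.05498123057985675
[-0.55781792 -0.29523474  0.25315007]
[332.6518683  298.58356046]
[294.73408465 325.58250637]
```

View pics/s2.png

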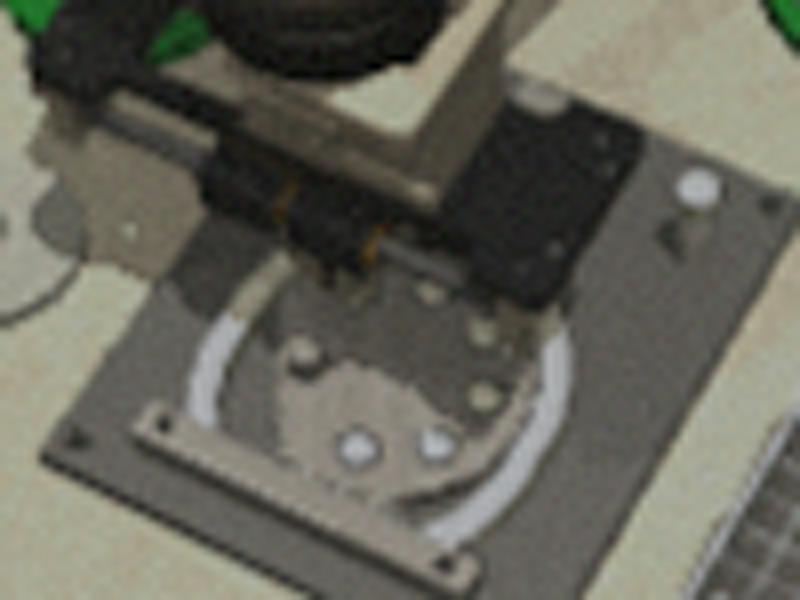

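The post top is at crop (303,352) and the fingers are behind it near (340,280), with a cap dot close under the back of the finger. I'll shift a little forward and go down.

Request:
apply_moves --pt "-0.006 0.0 -0.002 0 0 0 1" --pt "-0.006 0.004 -0.002 0 0 0 1" --pt "-0.006 0.008 -0.002 0 0 0 1" --pt "-0.006 0.012 -0.002 0 0 0 1" --pt "-0.006 0.013 -0.002 0 0 0 1"

```text
time: 2.75
tool_pos: [0.574, -0.0535, 0.0414]
tool_rot: [-1.571, -0.001, 3.119]
contact_force: [0.4, 0.2, 0.2]
opening: 0.0004
```

Request:
apply_moves --pt "-0.001 0.0 0 0 0 0 1" --pt "-0.002 0.0 0 0 0 0 1" --pt "-0.003 0.0 0 0 0 0 1" --pt "-0.004 0.0 0 0 0 0 1" --pt "-0.004 0.0 0 0 0 0 1"

```text
time: 3.38
tool_pos: [0.5783, -0.0537, 0.0419]
tool_rot: [-1.571, 0.0, 3.119]
contact_force: [-0.6, 0.8, 0.0]
opening: 0.0006
```

Request:
apply_moves --pt "-0.0015 0.0 -0.001 0 0 0 1" --pt "-0.003 0.0 -0.002 0 0 0 1" --pt "-0.0045 0.0 -0.003 0 0 0 1" --pt "-0.006 0.0 -0.004 0 0 0 1" --pt "-0.0075 0.0 -0.005 0 0 0 1"

```text
time: 4.0
tool_pos: [0.5859, -0.0487, 0.0418]
tool_rot: [-1.571, -0.0, 3.119]
contact_force: [0.0, 0.4, -0.5]
opening: 0.0006
```

Request:
apply_moves --pt "-0.0015 0.0 -0.001 0 0 0 1" --pt "-0.003 0.0 -0.002 0 0 0 1" --pt "-0.0045 0.0 -0.003 0 0 0 1" --pt "-0.006 0.0 -0.004 0 0 0 1" --pt "-0.006 0.0 -0.004 0 0 0 1"

```text
time: 4.62
tool_pos: [0.5922, -0.0448, 0.0419]
tool_rot: [-1.571, 0.0, 3.119]
contact_force: [-0.2, 1.0, -0.9]
opening: 0.0003
```

```bash
python3 - <<'E'
from h import *
shift((.01,-.01),.042);s=robot.observe();print(s["contact_force"])
snap("s3")
E
```

```text
shift mm [-14.   -0.1  -4.4] turn [-0.   0.1 -0. ] now [ -4.  -14.4] 0.0418700233650125
[-0.15582988  1.00265863 -0.85293553]
```

View pics/s3.png

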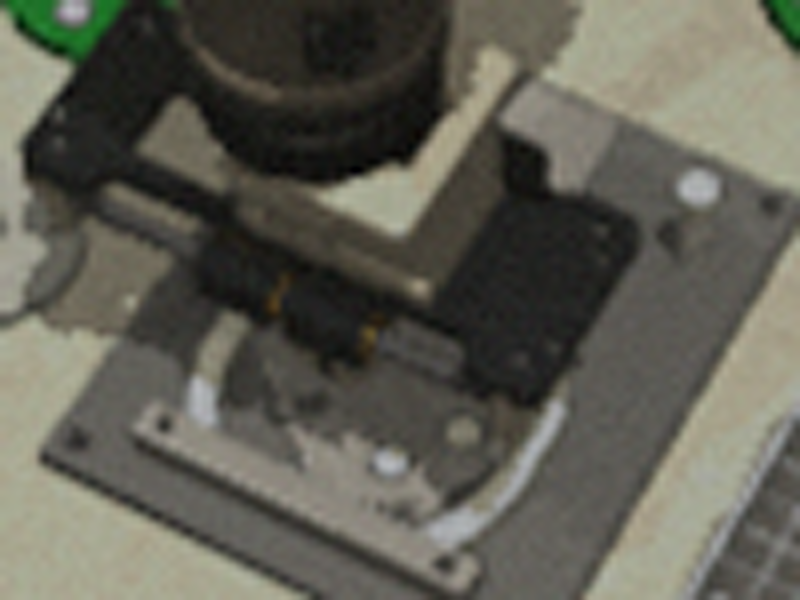

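The disc is turning: the post has moved to about crop (312,400), with the finger behind it. I'll carry on.

Request:
apply_moves --pt "-0.001 0.0 -0.001 0 0 0 1" --pt "-0.002 0.0 -0.002 0 0 0 1" --pt "-0.003 0.0 -0.003 0 0 0 1" --pt "-0.004 0.0 -0.004 0 0 0 1" --pt "-0.005 0.0 -0.004 0 0 0 1"

```text
time: 5.3
tool_pos: [0.597, -0.0409, 0.0418]
tool_rot: [-1.571, -0.0, 3.119]
contact_force: [-1.0, 0.5, -0.7]
opening: 0.0005
```

Request:
apply_moves --pt "-0.001 0.0 -0.001 0 0 0 1" --pt "-0.002 0.0 -0.002 0 0 0 1" --pt "-0.003 0.0 -0.003 0 0 0 1" --pt "-0.004 0.0 -0.003 0 0 0 1" --pt "-0.005 0.0 -0.003 0 0 0 1"

```text
time: 5.92
tool_pos: [0.602, -0.0381, 0.0418]
tool_rot: [-1.571, -0.0, 3.119]
contact_force: [-1.5, -0.2, 0.1]
opening: 0.0003
```

Request:
apply_moves --pt "-0.001 0.0 -0.001 0 0 0 1" --pt "-0.002 0.0 -0.002 0 0 0 1" --pt "-0.003 0.0 -0.003 0 0 0 1" --pt "-0.003 0.0 -0.003 0 0 0 1" --pt "-0.003 0.0 -0.003 0 0 0 1"

```text
time: 6.55
tool_pos: [0.6053, -0.0352, 0.0419]
tool_rot: [-1.571, 0.0, 3.119]
contact_force: [-0.9, 0.4, 0.8]
opening: 0.0001
```

```bash
python3 - <<'E'
from h import *
shift((.0145,-.003),.042);s=robot.observe();print(s["contact_force"])
snap("s4")
E
```

```text
shift mm [-5.6 -0.1 -1.5] turn [-0.   0.1 -0. ] now [ 8.9 -4.5] 0.0419027438306609
[-0.93363613  0.44791116  0.77649692]
```

View pics/s4.png

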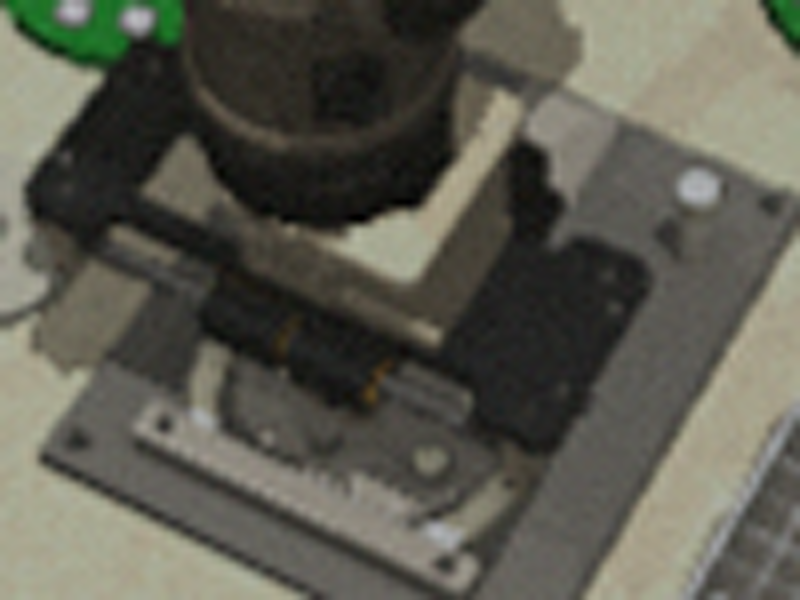

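Only some 20° is left and the flat is nearly parallel to the bar. I'll continue in finer steps.

Request:
apply_moves --pt "-0.0008 0.0 -0.0005 0 0 0 1" --pt "-0.0016 0.0 -0.001 0 0 0 1" --pt "-0.0024 0.0 -0.0015 0 0 0 1" --pt "-0.003 0.0 -0.002 0 0 0 1" --pt "-0.003 0.0 -0.002 0 0 0 1"

```text
time: 7.22
tool_pos: [0.6083, -0.0333, 0.0418]
tool_rot: [-1.571, 0.0, 3.119]
contact_force: [-0.5, 0.2, -0.2]
opening: 0.0004
```

Request:
apply_moves --pt "-0.0005 0.0 -0.0005 0 0 0 1" --pt "-0.001 0.0 -0.001 0 0 0 1" --pt "-0.0015 0.0 -0.001 0 0 0 1" --pt "-0.0015 0.0 -0.001 0 0 0 1" --pt "-0.0015 0.0 -0.001 0 0 0 1"

```text
time: 7.85
tool_pos: [0.6098, -0.0323, 0.0418]
tool_rot: [-1.571, 0.0, 3.119]
contact_force: [-0.8, 0.5, -0.1]
opening: 0.0004
```

Request:
apply_moves --pt "-0.0004 0 0 0 0 0 1" --pt "-0.0008 0 0 0 0 0 1" --pt "-0.001 0 0 0 0 0 1" --pt "-0.001 0 0 0 0 0 1" --pt "-0.001 0 0 0 0 0 1"

```text
time: 8.48
tool_pos: [0.6104, -0.0324, 0.0418]
tool_rot: [-1.571, -0.001, 3.119]
contact_force: [-4.4, -0.1, 1.3]
opening: 0.0005
```

Request:
apply_moves --pt "-0.0004 0 0 0 0 0 1" --pt "-0.0008 0 0 0 0 0 1" --pt "-0.001 0 0 0 0 0 1" --pt "-0.001 0 0 0 0 0 1" --pt "-0.001 0 0 0 0 0 1"

```text
time: 9.1
tool_pos: [0.6107, -0.0323, 0.0416]
tool_rot: [-1.571, -0.002, 3.119]
contact_force: [-6.6, 0.6, 2.4]
opening: 0.0005
```

```bash
python3 - <<'E'
from h import *
shift((.0145,-.003),.042)
snap("s5")
E
```

```text
shift mm [-0.2 -0.4  1.6] turn [0.  0.1 0.1] now [14.3 -1.4] 0.04161914008851983
```

View pics/s5.png

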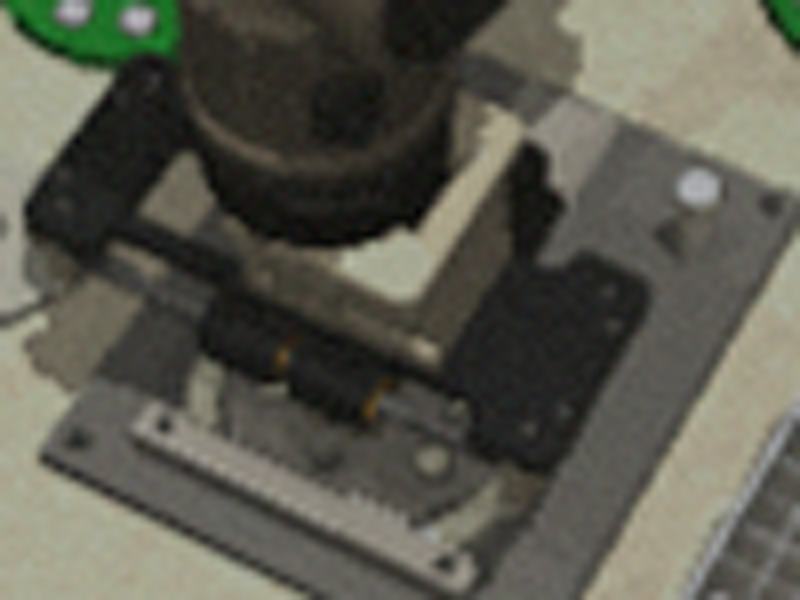

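The flat appears home: position 14.3 against the expected 14.5 mm, and the contact is stiff at 6.6 N. I'll add a little and hold.

Request:
apply_moves --pt "-0.0003 0 0 0 0 0 1" --pt "-0.0006 0 0 0 0 0 1" --pt "-0.0006 0 0 0 0 0 1" --pt "-0.0006 0 0 0 0 0 1" --pt "-0.0006 0 0 0 0 0 1"

```text
time: 9.78
tool_pos: [0.6109, -0.0322, 0.0415]
tool_rot: [-1.571, -0.004, 3.119]
contact_force: [-7.5, 0.5, 2.4]
opening: 0.0004
```

Request:
apply_moves --pt "0 0 0 0 0 0 1" --pt "0 0 0 0 0 0 1" --pt "0 0 0 0 0 0 1" --pt "0 0 0 0 0 0 1" --pt "0 0 0 0 0 0 1"

```text
time: 10.4
tool_pos: [0.6108, -0.0322, 0.0415]
tool_rot: [-1.571, -0.004, 3.119]
contact_force: [-8.3, 0.3, 2.2]
opening: 0.0006
```

Request:
apply_moves --pt "0 0 0 0 0 0 1" --pt "0 0 0 0 0 0 1" --pt "0 0 0 0 0 0 1" --pt "0 0 0 0 0 0 1" --pt "0 0 0 0 0 0 1"

```text
time: 11.02
tool_pos: [0.6109, -0.0323, 0.0415]
tool_rot: [-1.571, -0.004, 3.119]
contact_force: [-7.8, 0.5, 2.2]
opening: 0.0003
```

Request:
apply_moves --pt "0 0 0 0 0 0 1" --pt "0 0 0 0 0 0 1" --pt "0 0 0 0 0 0 1" --pt "0 0 0 0 0 0 1" --pt "0 0 0 0 0 0 1"

```text
time: 11.65
tool_pos: [0.6108, -0.0322, 0.0415]
tool_rot: [-1.571, -0.004, 3.119]
contact_force: [-8.3, 1.6, 3.0]
opening: 0.0002
```

The hold at about 8 N lasted some 1.9 s. I'll back off, rise and go behind the shoe post.

Request:
apply_moves --pt "0.002 0 0 0 0 0 1" --pt "0.005 0 0 0 0 0 1" --pt "0.006 -0.02 0 0 0 0 1" --pt "0.006 -0.05 0 0 0 0 1" --pt "0.006 -0.08 0 0 0 0 1"

```text
time: 12.28
tool_pos: [0.6072, -0.0325, 0.1231]
tool_rot: [-1.57, 0.002, 3.118]
contact_force: [-0.1, -0.2, -0.8]
opening: 0.0005
```

```bash
python3 - <<'E'
from h import *
s=robot.observe();print(s["contact_force"])
shift((-.123,-.001),.12)
E
```

```text
[-0.10444345 -0.21737777 -0.84721155]
shift mm [133.7   2.7  -1. ] turn [-0.   0.1 -0.1] now [10.7 -1.8] 0.12306367291903499
```

Request:
apply_moves --pt "0.04 0 -0.001 0 0 0 1" --pt "0.09 0 -0.001 0 0 0 1" --pt "0.134 0 -0.001 0 0 0 1" --pt "0.134 0 -0.001 0 0 0 1" --pt "0.134 0 -0.001 0 0 0 1"

```text
time: 12.9
tool_pos: [0.4742, -0.0286, 0.1227]
tool_rot: [-1.57, 0.004, 3.118]
contact_force: [0.9, 0.3, -0.6]
opening: 0.0007
```

```bash
python3 - <<'E'
from h import *
s=robot.observe();print(s["contact_force"])
shift((-.123,-.001),.046)
snap("s6")
E
```

```text
[ 0.91161788  0.32032681 -0.62622294]
shift mm [ 1.  76.7 -0.2] turn [-0.   0.1 -0.2] now [-122.3   -1.1] 0.12267962692239012
```

View pics/s6.png

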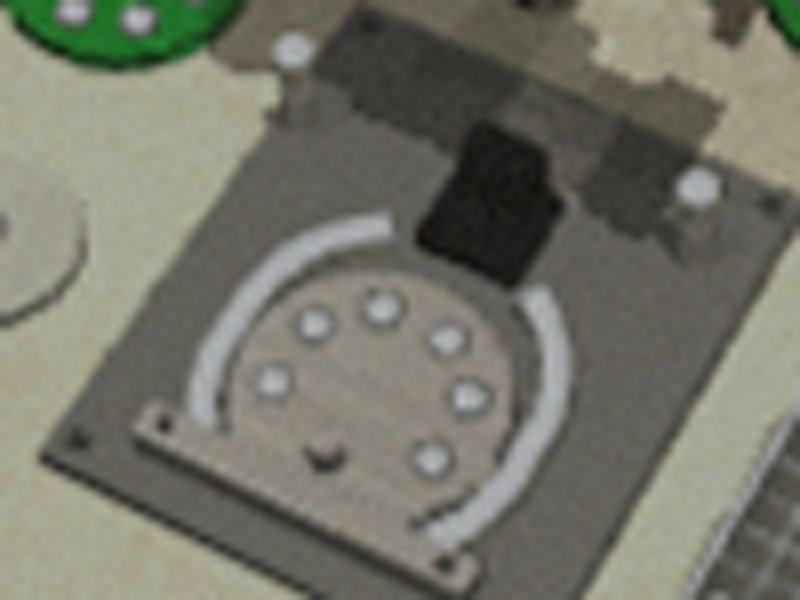

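The disc is seated, with the post centred by the bar at (323,450). The shoe, at (490,205), is clear of the rim with a visible gap, and both vials are standing. I'll lower behind the shoe post.

Request:
apply_moves --pt "0.0 0.02 0 0 0 0 1" --pt "0 0.045 0 0 0 0 1" --pt "0 0.06 0 0 0 0 1" --pt "0.0 0.07 0 0 0 0 1" --pt "0.0 0.076 0 0 0 0 1"

```text
time: 13.58
tool_pos: [0.4731, -0.0283, 0.0454]
tool_rot: [-1.571, 0.0, 3.119]
contact_force: [0.4, 0.6, -0.0]
opening: 0.0003
```

Request:
apply_moves --pt "-0.0015 0.0 0 0 0 0 1" --pt "-0.003 0.0 0 0 0 0 1" --pt "-0.0045 0.0 0 0 0 0 1" --pt "-0.006 0.0 0 0 0 0 1" --pt "-0.006 0.0 0 0 0 0 1"

```text
time: 14.2
tool_pos: [0.4786, -0.0284, 0.046]
tool_rot: [-1.571, 0.0, 3.119]
contact_force: [-0.3, 0.2, 0.5]
opening: 0.0004
```

Request:
apply_moves --pt "-0.001 0.0 0 0 0 0 1" --pt "-0.002 0.0 0 0 0 0 1" --pt "-0.003 0.0 0 0 0 0 1" --pt "-0.004 0.0 0 0 0 0 1" --pt "-0.005 0.0 0 0 0 0 1"

```text
time: 14.82
tool_pos: [0.4833, -0.0285, 0.0458]
tool_rot: [-1.571, -0.0, 3.119]
contact_force: [-2.7, -1.8, 0.5]
opening: 0.0005
```

Request:
apply_moves --pt "-0.0015 0.0 0 0 0 0 1" --pt "-0.003 0.0 0 0 0 0 1" --pt "-0.0045 0.0 0 0 0 0 1" --pt "-0.006 0.0 0 0 0 0 1" --pt "-0.007 0.0 0 0 0 0 1"

```text
time: 15.45
tool_pos: [0.4903, -0.0285, 0.0457]
tool_rot: [-1.571, -0.001, 3.119]
contact_force: [-3.9, 0.4, -0.8]
opening: 0.0005
```

Request:
apply_moves --pt "-0.001 0.0 0 0 0 0 1" --pt "-0.002 0.0 0 0 0 0 1" --pt "-0.003 0.0 0 0 0 0 1" --pt "-0.004 0.0 0 0 0 0 1" --pt "-0.005 0.0 0 0 0 0 1"

```text
time: 16.08
tool_pos: [0.4954, -0.0287, 0.0458]
tool_rot: [-1.571, 0.0, 3.119]
contact_force: [-3.5, 0.4, -1.3]
opening: 0.0007
```

Request:
apply_moves --pt "-0.0005 0.0 0 0 0 0 1" --pt "-0.001 0.0 0 0 0 0 1" --pt "-0.0015 0.0 0 0 0 0 1" --pt "-0.002 0.0 0 0 0 0 1" --pt "-0.002 0.0 0 0 0 0 1"

```text
time: 16.7
tool_pos: [0.4973, -0.0288, 0.0459]
tool_rot: [-1.571, -0.0, 3.119]
contact_force: [-3.0, -0.2, -0.3]
opening: 0.0008
```

Request:
apply_moves --pt "-0.0004 0.0 0 0 0 0 1" --pt "-0.0008 0.0 0 0 0 0 1" --pt "-0.001 0.0 0 0 0 0 1" --pt "-0.001 0.0 0 0 0 0 1" --pt "-0.001 0.0 0 0 0 0 1"

```text
time: 17.32
tool_pos: [0.4974, -0.0288, 0.0458]
tool_rot: [-1.571, -0.002, 3.119]
contact_force: [-6.7, 0.0, 2.1]
opening: 0.0004
```

Request:
apply_moves --pt "-0.0004 0.0 0 0 0 0 1" --pt "-0.0008 0.0 0 0 0 0 1" --pt "-0.001 0.0 0 0 0 0 1" --pt "-0.001 0.0 0 0 0 0 1" --pt "-0.001 0.0 0 0 0 0 1"

```text
time: 17.95
tool_pos: [0.4975, -0.0287, 0.0456]
tool_rot: [-1.571, -0.004, 3.119]
contact_force: [-8.7, -0.4, 2.6]
opening: 0.0004
```

Contact came 1.3 mm earlier than expected. I'll press a little more, still under 20 N, and see whether it yields.

Request:
apply_moves --pt "-0.0005 0.0 0 0 0 0 1" --pt "-0.001 0.0 0 0 0 0 1" --pt "-0.0015 0.0 0 0 0 0 1" --pt "-0.0018 0.0 0 0 0 0 1" --pt "-0.0018 0.0 0 0 0 0 1"

```text
time: 18.58
tool_pos: [0.4976, -0.0285, 0.0452]
tool_rot: [-1.571, -0.008, 3.119]
contact_force: [-13.5, -1.0, 5.1]
opening: 0.0005
```

Request:
apply_moves --pt "0 0 0 0 0 0 1" --pt "0 0 0 0 0 0 1" --pt "0 0 0 0 0 0 1" --pt "0 0 0 0 0 0 1" --pt "0 0 0 0 0 0 1"

```text
time: 19.2
tool_pos: [0.4976, -0.0285, 0.0452]
tool_rot: [-1.571, -0.008, 3.119]
contact_force: [-14.0, -0.3, 4.6]
opening: 0.0002
```

It is stiff and holding. I'll retreat and inspect.

Request:
apply_moves --pt "0.004 0 0 0 0 0 1" --pt "0.012 0 0 0 0 0 1" --pt "0.012 -0.03 0 0 0 0 1" --pt "0.012 -0.09 0 0 0 0 1" --pt "0.012 -0.15 0 0 0 0 1"

```text
time: 19.82
tool_pos: [0.4895, -0.0287, 0.1979]
tool_rot: [-1.57, 0.002, 3.119]
contact_force: [1.2, 0.1, 0.8]
opening: 0.0003
```

Request:
apply_moves --pt "0.02 0 0.06 0 0 0 1" --pt "0.03 0 0.12 0 0 0 1" --pt "0.05 0 0.18 0 0 0 1" --pt "0.06 0 0.24 0 0 0 1" --pt "0.06 0 0.3 0 0 0 1"

```text
time: 20.45
tool_pos: [0.4218, -0.3296, 0.1967]
tool_rot: [-1.569, 0.002, 3.118]
contact_force: [0.6, 0.4, -0.3]
opening: 0.0006
```

```bash
python3 - <<'E'
from h import *
import cv2
s=robot.observe();print(s["contact_force"],s["tool_pos"])
c=cv2.resize(cams.read_camera("top")[132:204,255:322],(400,430),interpolation=cv2.INTER_CUBIC)
d=cv2.resize(cams.read_camera("scene")[205:272,235:297],(398,430),interpolation=cv2.INTER_CUBIC)
cv2.imwrite("pics/fin.png",np.hstack([c,d]))
E
```

```text
[ 0.59581505  0.35522195 -0.32623652] [ 0.42181936 -0.32956204  0.19671867]
```

View pics/fin.png

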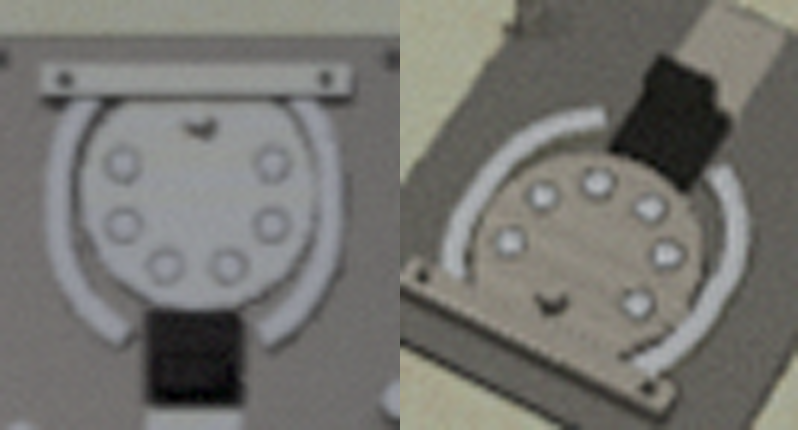

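The top view shows the disc level against the bar: the dots are symmetric at rows 163 and 164, and the post is at (201,125). The shoe (195,310) touches the rim. All clear to hand in.

```bash
python3 -c "
from cell import robot
print(robot.hand_in())"
```

```text
the job is handed in; nothing more can be done
None
```

I turned the disc about 62° with a closed fingertip on its post, seated its flat against the bar, clamped it with the shoe and handed the job in at about 20 s.

- **Turning and pressing:** I held the post at about 8 N (readings 7.5 to 8.3 N) for nearly 2 s. The fingertip stopped where a seated disc should put it, 14.3 mm against an expected 14.5 mm.
- **Clamping:** I let go of the disc, then pushed the shoe up from behind its post until it stopped firmly. I pressed it to about 14 N, of which about 3 N is the shoe's own friction, and backed off.
- **Last pictures:** The disc sits level and centred against the bar, and the shoe touches its rim. I saw both vials standing before I clamped. The gripper is clear of everything.
- **One disagreement:** The shoe stopped about 1.3 mm sooner than the geometry predicted. It did not give under extra push and I saw no gap at the flat, so I put it down to the shape of the fingers or to measurement error. I could not confirm that, because the bar hides the flat from the scene camera.

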